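# Set the square frit hopper's slide gate half open

### The job

Set the gate of the square frit hopper for filling: take the upright handle on its sliding blade and pull the stiff gate straight out until it stands 45 mm open, with the scribed cross line on the blade just coming out level with the front lip of the hopper, then let go. Leave the gate of the round hopper as it is.

Things in the scene. Friction and masses are not known exactly. Their poses are not given: they have to be found in the camera images.
- square_hopper: Square open-topped metal hopper, 104 mm wide, rim 150 mm up, on a four-legged stand fixed to the bench; origin under the centre of its 120 mm square foot, z up, front towards -x. The gate opens along -x. Front lip (front edge of the guide rails) 55 mm before the origin. One hopper stands left, one right of the torch, either way round.
- square_gate_handle (a point): Centre of the upright black handle on the square hopper's gate, 95 mm above the bench: 16 mm thick along x (the slide), 32 mm wide along y, 52 mm tall, free above. Axes as the hopper's. The flat steel blade below is 66 mm wide, top at 65 mm (71 mm round the handle's foot). Gate shut: this point is 95 mm before the front lip; 45 mm open: 140 mm.
- square_gate (a joint): Opening of the square hopper's gate in m: 0 shut, 0.085 end stop, growing as the handle moves out. Starts 0 to 0.010 open. Slides with about 8 N of friction, a little more if pulled fast, and stays where left. At 0.045 the dark line across the blade's top is level with the front lip and the 40 mm outlet is half uncovered.
- round_gate_handle (a point): The same point on the gate handle of the round hopper (round, open-topped, 104 mm across, cone below; same stand, gate, handle and heights). Its gate starts 0 to 10 mm open and is to be left as it is. Between the hoppers stands the fixed bench torch, under 300 mm tall (within 100 mm of y = -0.05): pass over it, not through.

How it is judged:
At the end, for the whole second after the job is handed in: The square hopper's gate stands 45 mm open (33 to 57 mm), at rest and let go; the round hopper's gate is within 8 mm of where it was (value of joint square_gate between 0.033 and 0.057 m and velocity of joint square_gate between -0.005 and 0.005 m/s and distance of round_gate_handle from where it was at the start of the episode below 0.008 m); the robot touches nothing.
It fails at once if the round hopper's gate is moved by more than 8 mm (distance of round_gate_handle from where it was at the start of the episode above 0.008 m).
It also fails if it takes over 38 s, if anything falls off the work surface, if the arm or the gripper's body presses on something with over 40 N, if the wrist force passes 120 N, or if a joint passes its speed limit or range.

### The arm

A 6-joint arm with a two-finger parallel gripper is mounted at the origin on a cart in front of the work surface, level with it; the furniture and walls round the work are solid. World frame = base frame: x ahead of the robot, y to its left, z up, the work surface at z = 0. Lengths are in m, angles in rad, forces in N, time in s.
With the tool pointing down it reaches from about 0.3 to 0.875 m from the base axis. Payload 4.2 kg.
Tool frame: the origin (TCP) lies at the very end of the fingers, on their centre line; the grasp point (between the pads) lies 19 mm behind it; z points along the fingers, y is the direction in which the jaws open and shut (so a half turn about z gives the same grasp; the last joint's range is limited). The gripper opens to 85 mm and grips with 20 to 120 N. Pads are 22 mm wide; open, the fingers measure 114 mm over their backs; the gripper's body (76 mm by 85 mm) begins 54 mm behind the grasp point. The pads swing forward as they close: fully open they stand 13 mm farther back than shut.
Start: joints at [1.094, 0.32, 1.565, -0, 1.257, -0.02], TCP at [0.254, 0.516, 0.231] pointing down, gripper open.
Joint ranges: [-3.11, 3.11], [-0.84, 2.01], [0.21, 2.61], [-1.34, 4.49], [0.05, 2.63], [-2.56, 2.56]. Speed limits (rad/s): [2.57, 2.57, 3.14, 3.14, 3.14, 3.14].

### API

Orientations are given as a rotation vector (axis times angle).
In Python, from workcell import state, eyes, job gives the robot as it stands.
- The arm moves only by the shell command python3 -m crank 'ROWS'. ROWS is JSON, a list of rows, each a list of 7 numbers: the turn, a rotation vector about the tool's x, y, z in degrees, then the shift along the tool's x, y, z in cm, then the finger opening in cm, from 0 to 8.54. A call has 1 to 10 rows; each row shifts and turns the pose as measured when the row begins, along the tool's axes as they then stand; what a row does not reach is not made up. A row lasts 1/12 s, in which the tool goes at most 41.7 mm and 7.16 degrees, less where a joint would pass 70% of its speed; a pose out of reach is approached as far as the arm can. A call with a gripper value outside its range is refused whole. The fingers move at their own pace and stop on an object; the grip force is fixed at half the most. Time passes only in rows, so rows that do not move let the fingers close. It gives the time, the measured TCP pose, the force and the opening at its end, in the units of the state.
- state(): the state, without advancing time (a new reading comes with each control period).
- eyes.read_camera(name): name is "scene" or "side" or "wrist"; returns the picture (400x640x3 uint8, red, green, blue); there is no depth.
- eyes.camera_params(name): a dict with "fx", "fy", "cx", "cy" (pixels), "k1" (the pictures are not rectified: a ray, as slopes to the right and down, at radius r is drawn at 1 + k1 r^2 times it, then the intrinsics apply), "R" (3x3) and "t" (3): a world point X has camera coordinates R X + t. Camera axes: x right, y down, z forward; pixel columns grow to the right and rows downward; lengths in m; the calibration is good to about 2 mm. A picture is of the moment at which its call begins: read the wrist's pose just before it. camera_params takes no time and is no camera call; for the wrist camera it gives the pose at the moment of the call.
- job.close_job(): hands the job in, once; it reports no verdict.
The state is a dict: "clock": time; "qpos": joint angles; "qvel": joint speeds; "effort": joint torques, N m; "tool_pos": TCP position; "tcp_rot": TCP orientation; "force": force on the tool from outside, world axes, zero at the start; "ft_torque": the same for the moment, N m; "finger_gap": opening from 0.0 (shut) to 1.0 (fully open).
Only numpy, scipy, OpenCV 4.12 (cv2) and the standard library are available. Lean on these libraries where they do the work, as an engineer would, in place of code of your own. Each camera call takes 0.05 s, during which the arm holds its last target.

## Working session

There is one attempt and no reset: what is moved stays moved. The work goes in short steps, Python scripts to look and compute and a shell command to move; the robot and the scene stay as the last step left them, time stands still between calls to the robot, and variables do not carry over. Pictures are saved under pics/ and viewed, and the job is handed in when it is done.

```bash
ls; mkdir -p pics; cat > h.py <<'E'
import numpy as np, cv2
from workcell import state, eyes, job
def ray(name,u,v,P=None):
    P=P or eyes.camera_params(name)
    R=np.array(P["R"]);t=np.array(P["t"])
    a=np.array([(u-P["cx"])/P["fx"],(v-P["cy"])/P["fy"]]);s=a.copy()
    for _ in range(30): s=a/(1+P["k1"]*(s@s))
    return -R.T@t, R.T@np.array([s[0],s[1],1.])
def plane(name,u,v,z,P=None):
    o,d=ray(name,u,v,P); return o+d*(z-o[2])/d[2]
def proj(name,X,P=None):
    P=P or eyes.camera_params(name)
    c=np.array(P["R"])@np.array(X)+np.array(P["t"]); s=c[:2]/c[2]; s=s*(1+P["k1"]*(s@s))
    return s[0]*P["fx"]+P["cx"],s[1]*P["fy"]+P["cy"]
def tri(a,b):
    (o1,d1),(o2,d2)=a,b
    d1=d1/np.linalg.norm(d1);d2=d2/np.linalg.norm(d2)
    s=np.linalg.lstsq(np.stack([d1,-d2],1),o2-o1,rcond=None)[0]
    p,q=o1+s[0]*d1,o2+s[1]*d2
    return (p+q)/2,np.linalg.norm(p-q)
def snap(name,f):
    im=eyes.read_camera(name); cv2.imwrite("pics/"+f,im[:,:,::-1]); np.save("pics/"+f+".npy",im); return im
E
python3 - <<'E'
from h import *
for n in("scene","side"):
    snap(n,n+"0.png"); P=eyes.camera_params(n); print(n,-np.array(P["R"]).T@np.array(P["t"]),P["fx"],P["k1"])
print(state())
E
```

```text
pics
scene [1.0086898  0.72157914 0.73400501] 449.7592557471082 -0.1002088899417536
side [0.97727586 0.64412603 0.88853574] 429.02616609939355 -0.022558878094901116
{'clock': 0.1, 'qpos': array([ 1.09398948e+00,  3.20230239e-01,  1.56557258e+00, -9.27954589e-06,
        1.25740118e+00, -1.99768359e-02]), 'qvel': array([ 0.00060727, -0.00203967, -0.00328971, -0.00112182, -0.00111979,
        0.00051924]), 'effort': array([-6.11396918e-04, -4.16406512e+01, -2.34705001e+01, -9.00991768e-05,
        4.75487250e-03,  1.27562924e-05]), 'tool_pos': array([0.25342613, 0.51565583, 0.230559  ]), 'tcp_rot': array([-7.11270967e-01, -3.05961711e+00,  2.45651919e-03]), 'force': array([-0.27276796,  0.07614382,  0.30332509]), 'ft_torque': array([ 0.0057359 , -0.02768109,  0.02471841]), 'finger_gap': 1.0010949498973365}
```

View pics/scene0.png

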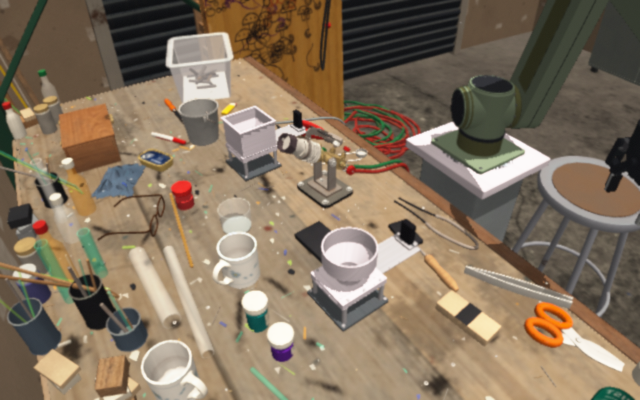

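View pics/side0.png

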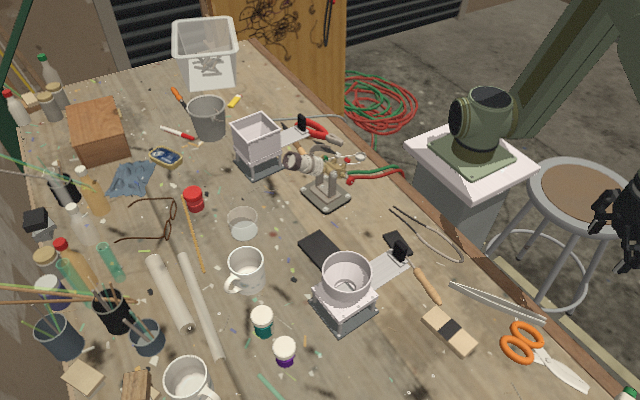

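The square hopper is on the far side, at negative y. Its handle is near scene (297,118) and side (301,122). The round hopper is near, with its handle at scene (407,233). I'll zoom in next.

```bash
python3 - <<'E'
from h import *
a=np.load("pics/scene0.png.npy")[85:185,215:345]; b=np.load("pics/side0.png.npy")[90:190,215:345]
o=np.vstack([cv2.resize(x,None,fx=6,fy=6,interpolation=cv2.INTER_CUBIC)[:, :780] for x in (a,)])
cv2.imwrite("pics/za.png",o[:,:,::-1]); cv2.imwrite("pics/zb.png",cv2.resize(b,None,fx=6,fy=6,interpolation=cv2.INTER_CUBIC)[:,:,::-1])
E
```

```text
(no output)
```

View pics/za.png

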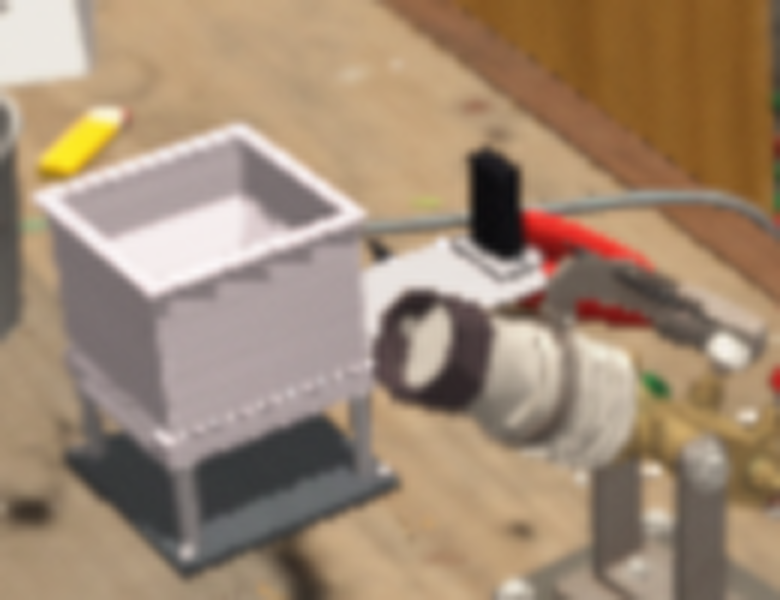

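View pics/zb.png

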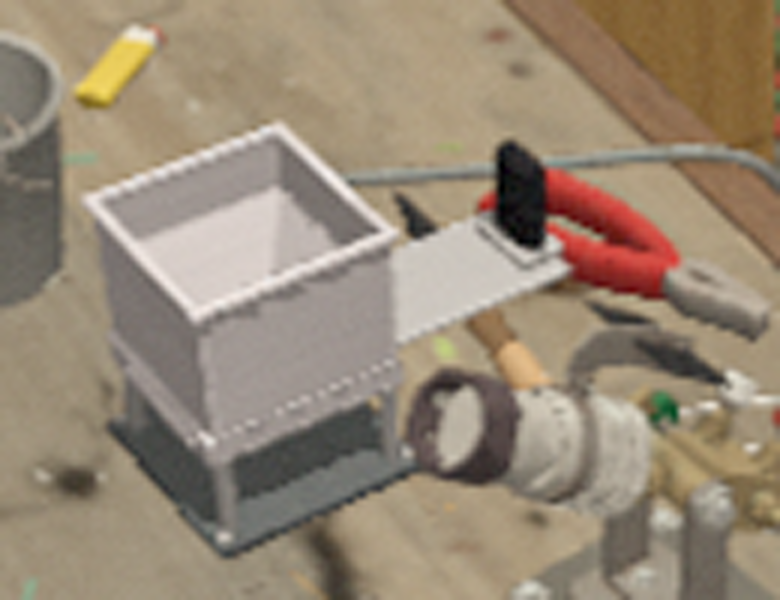

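```bash
cat > m.py <<'E'
from h import *
C={"scene":((215,85),[(240,125),(365,212),(155,295),(38,198)]),"side":((215,90),[(280,125),(395,235),(198,320),(85,202)])}
f=lambda o,p:(o[0]+(p[0]+.5)/6-.5,o[1]+(p[1]+.5)/6-.5)
K=[]
hr={}
for n,(o,ps) in C.items():
    X=np.array([plane(n,*f(o,p),.150) for p in ps])[:,:2]
    c=X.mean(0); print(n,X.round(4).tolist(),c,[np.linalg.norm(X[i]-X[i-1]).round(4) for i in range(4)])
    e=(X[1]-X[2])+(X[0]-X[3])  # toward handle side?
    print("edge dir back->front",np.degrees(np.arctan2(*(((X[1]-X[2])+(X[0]-X[3]))[::-1]))),np.degrees(np.arctan2(*(((X[0]-X[1])+(X[3]-X[2]))[::-1]))))
    im=np.load(f"pics/{n}0.png.npy"); 
    m=(im.max(2)<60).astype(np.uint8)
    N,L,S,G=cv2.connectedComponentsWithStats(m)
    g=f(o,(495,205) if n=="scene" else (520,192)); l=L[int(round(g[1])),int(round(g[0]))]; print("handle",S[l],G[l])
    hr[n]=G[l]; print(plane(n,*G[l],.095))
print(tri(ray("scene",*hr["scene"]),ray("side",*hr["side"])))
E
python3 m.py
```

```text
scene [[0.5641, -0.3438], [0.5538, -0.237], [0.6615, -0.2225], [0.6709, -0.3305]] [ 0.61258581 -0.28344797] [np.float64(0.1076), np.float64(0.1074), np.float64(0.1087), np.float64(0.1084)]
edge dir back->front -172.6211077714159 -84.73180978009641
handle [294 111   8  17 114] [297.25438596 119.05263158]
[ 0.45524095 -0.29673357  0.095     ]
side [[0.5633, -0.345], [0.5556, -0.2385], [0.6613, -0.2275], [0.6705, -0.3347]] [ 0.61265275 -0.2864264 ] [np.float64(0.1077), np.float64(0.1068), np.float64(0.1063), np.float64(0.1076)]
edge dir back->front -174.26805329374506 -85.4693806771941
handle [298 114   8  17 111] [301.28828829 122.2972973 ]
[ 0.4537271  -0.30094262  0.095     ]
(array([ 0.44693715, -0.3126101 ,  0.08510646]), np.float64(0.0005718822344735998))
```

Hopper centre is about (0.613, -0.285), yaw about 5.7°. The handle is about (0.455, -0.299), so the gate starts roughly 5–10 mm open. The rim sides measure 107 mm against 104 mm given, which is close enough. I'll lift first and then go over the torch.

```bash
python3 -m crank '[[0,0,0,0,0,-4,8.5],[0,0,0,0,0,-4,8.5],[0,0,0,0,0,-4,8.5],[0,0,0,0,0,-4,8.5],[0,0,0,-2.6,-3.1,0,8.5],[0,0,0,-2.6,-3.1,0,8.5],[0,0,0,-2.6,-3.1,0,8.5],[0,0,0,-2.6,-3.1,0,8.5]]'
```

```text
clock: 0.77
tool_pos: [0.2926, 0.3608, 0.3934]
tcp_rot: [-0.695, -3.061, 0.015]
force: [-0.5, -1.0, 0.1]
finger_gap: 0.995
```

```bash
python3 -m crank '[[0,0,0,-2.5,-3.1,0,8.5],[0,0,0,-2.5,-3.1,0,8.5],[0,0,0,-2.5,-3.1,0,8.5],[0,0,0,-2.5,-3.1,0,8.5],[0,0,0,-2.5,-3.1,0,8.5],[0,0,0,-2.5,-3.1,0,8.5],[0,0,0,-2.5,-3.1,0,8.5],[0,0,0,-2.5,-3.1,0,8.5],[0,0,0,-2.5,-3.1,0,8.5],[0,0,0,-2.5,-3.1,0,8.5]]'
```

```text
clock: 1.6
tool_pos: [0.3822, -0.0456, 0.3951]
tcp_rot: [-0.685, -3.064, 0.017]
force: [-0.1, 0.5, -0.1]
finger_gap: 1.0
```

```bash
python3 -m crank '[[0,0,0,-2.5,-3.1,0,8.5],[0,0,0,-2.5,-3.1,0,8.5],[0,0,0,-2.5,-3.1,0,8.5],[0,0,0,-2.5,-3.1,0,8.5],[0,0,0,-2.5,-3.1,0,8.5],[0,0,7,0,0,0,8.5],[0,0,7,0,0,0,8.5],[0,0,7,0,0,0,8.5],[0,0,7,0,0,0,8.5]]'
```

```text
clock: 2.35
tool_pos: [0.4275, -0.2593, 0.3908]
tcp_rot: [-1.43, -2.789, 0.019]
force: [0.5, 0.9, -0.3]
finger_gap: 0.992
```

```bash
python3 -m crank '[[0,0,7,0,0,0,8.5],[0,0,7,0,0,0,8.5],[0,0,7,0,0,0,8.5],[0,0,7,0,0,0,8.5],[0,0,2,0,0,0,8.5],[0,0,0,0,0,0,8.5]]'
python3 - <<'E'
from h import *
for n in("wrist","side"): snap(n,n+"1.png")
from scipy.spatial.transform import Rotation as R
s=state();print(s["tool_pos"],R.from_rotvec(s["tcp_rot"]).as_matrix().round(3))
E
```

```text
clock: 2.85
tool_pos: [0.4264, -0.2597, 0.3871]
tcp_rot: [-2.119, -2.304, 0.023]
force: [0.5, -0.7, 0.8]
finger_gap: 0.994
[ 0.42641046 -0.25967051  0.38718523] [[-0.085  0.996 -0.018]
 [ 0.996  0.085 -0.003]
 [-0.002 -0.019 -1.   ]]
```

View pics/wrist1.png

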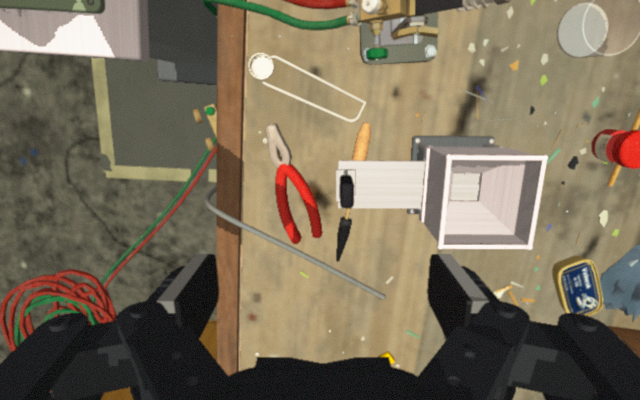

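View pics/side1.png

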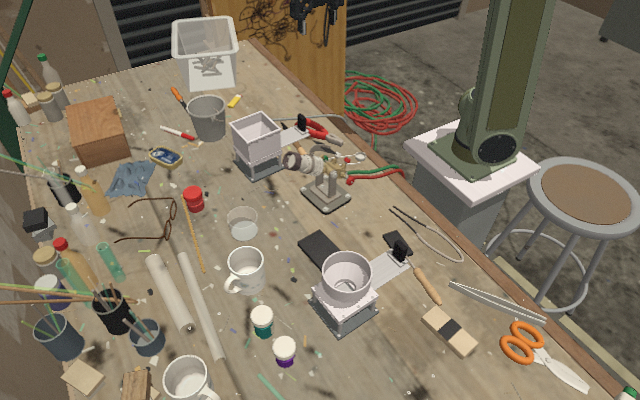

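```bash
python3 - <<'E'
from h import *
s=state()
print(proj("side",s["tool_pos"]),proj("side",[.25,.516,.23]),proj("side",[0,0,0]),proj("side",[0.3,0,0.39]))
P=eyes.camera_params("wrist"); print(-np.array(P["R"]).T@np.array(P["t"]),np.array(P["R"]).round(2))
im=np.load("pics/wrist1.png.npy")
cv2.imwrite("pics/zw.png",cv2.resize(im[130:260,320:560],None,fx=3.3,fy=3.3,interpolation=cv2.INTER_CUBIC)[:,:,::-1])
E
```

```text
(np.float64(317.0109779872715), np.float64(33.6988418931314)) (np.float64(601.1331401127602), np.float64(254.6760455218543)) (np.float64(470.5032656839336), np.float64(153.05122175219296)) (np.float64(422.29444544202175), np.float64(65.54369931787474))
[ 0.42281129 -0.1918601   0.52922257] [[ 1.    0.09 -0.02]
 [ 0.09 -0.96  0.27]
 [ 0.01 -0.27 -0.96]]
```

View pics/zw.png

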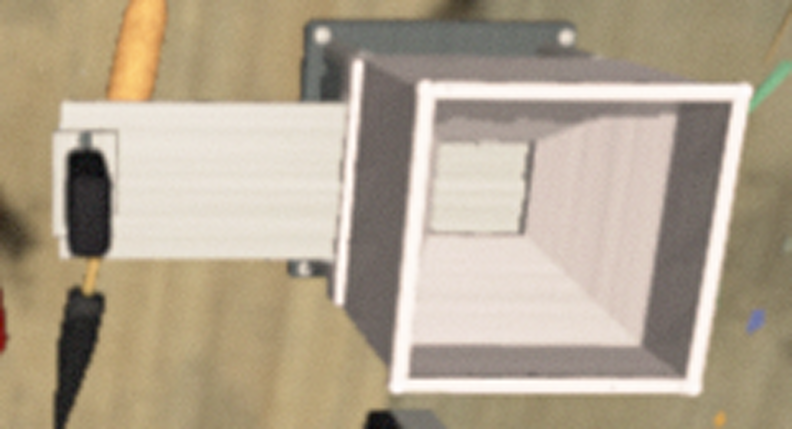

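```bash
python3 - <<'E'
from h import *
g=lambda x,y:(320+(x+.5)/3.3-.5,130+(y+.5)/3.3-.5)
pt=lambda n,x,y,z:(print(n,plane("wrist",*g(x,y),z).round(4)))
for a in[("rimFL",425,85),("rimBL",748,90),("rimBR",692,388),("rimFR",398,388)]: pt(*a,.150)
for a in[("pad f",53,132),("pad f2",53,234),("pad b",117,130),("pad b2",113,215)]: pt(*a,.071)
for a in[("blade L front",62,101),("blade L lip",348,102),("blade R front",62,258),("blade R lip",338,258)]: pt(*a,.065)
im=np.load("pics/wrist1.png.npy"); m=(im.max(2)<60).astype(np.uint8)
N,L,S,G=cv2.connectedComponentsWithStats(m[:250]); l=L[int(g(0,190)[1]),int(g(88,0)[0])]; print(S[l],G[l],plane("wrist",*G[l],.121),plane("wrist",*G[l],.095),plane("wrist",*G[l],.108))
E
```

```text
rimFL [ 0.5549 -0.2397  0.15  ]
rimBL [ 0.6604 -0.2315  0.15  ]
rimBR [ 0.6675 -0.3361  0.15  ]
rimFR [ 0.5648 -0.3453  0.15  ]
pad f [ 0.4394 -0.2815  0.071 ]
pad f2 [ 0.4434 -0.3234  0.071 ]
pad b [ 0.4645 -0.2784  0.071 ]
pad b2 [ 0.4667 -0.3132  0.071 ]
blade L front [ 0.4419 -0.2699  0.065 ]
blade L lip [ 0.5552 -0.26    0.065 ]
blade R front [ 0.4484 -0.335   0.065 ]
blade R lip [ 0.5617 -0.3246  0.065 ]
[341 175  12  32 352] [346.34375    191.16761364] [ 0.4525534  -0.29634529  0.121     ] [ 0.4544477  -0.30300003  0.095     ] [ 0.45350055 -0.29967266  0.108     ]
```

The wrist view agrees with the fixed cameras: handle (0.4535, -0.301), yaw about 5°, gate about 9–10 mm open. The pull is therefore about 36 mm, with the handle ending near (0.418, -0.306). I'll align the tool above the handle.

```bash
python3 -m crank '[[-1.1,0,0,-2.2,1.2,0,8.5],[0,0,0,-2.2,1.2,0,8.5],[0,0,0,0,0,3.5,8.5],[0,0,0,0,0,3.5,8.5],[0,0,0,0,0,3.5,8.5],[0,0,0,0,0,3.5,8.5],[0,0,0,0,0,0,8.5]]'
cat > s.py <<'E'
from h import *
from scipy.spatial.transform import Rotation as R
s=state();M=R.from_rotvec(s["tcp_rot"]).as_matrix();print(s["tool_pos"].round(4),M.round(3).tolist(),s["force"].round(1))
for T in ([.4535,-.301,.084],[.418,-.3055,.084]): print("to",T,(100*M.T@(np.array(T)-s["tool_pos"])).round(2))
E
python3 s.py
```

```text
clock: 3.53
tool_pos: [0.4578, -0.3049, 0.2453]
tcp_rot: [2.106, 2.315, 0.003]
force: [-0.6, 0.4, -1.2]
finger_gap: 0.997
[ 0.4578 -0.3049  0.2453] [[-0.094, 0.995, 0.01], [0.996, 0.094, -0.007], [-0.008, 0.009, -1.0]] [-0.6  0.4 -1.2]
to [0.4535, -0.301, 0.084] [ 0.55 -0.54 16.12]
to [0.418, -0.3055, 0.084] [ 0.44 -4.12 16.09]
```

```bash
python3 -m crank '[[0.5,0,0,0.5,-0.4,3,8.5],[0,0,0,0,0,3,8.5],[0,0,0,0,0,3,8.5],[0,0,0,0,0,2,8.5],[0,0,0,0,0,0,8.5]]'; python3 s.py
python3 -c "
from h import *
snap('wrist','wrist2.png')"
```

```text
clock: 3.95
tool_pos: [0.4577, -0.3037, 0.1387]
tcp_rot: [2.098, 2.316, -0.006]
force: [0.1, 0.5, -0.5]
finger_gap: 0.995
[ 0.4577 -0.3037  0.1387] [[-0.099, 0.995, 0.01], [0.995, 0.099, -0.014], [-0.015, 0.008, -1.0]] [ 0.1  0.5 -0.5]
to [0.4535, -0.301, 0.084] [ 0.39 -0.44  5.46]
to [0.418, -0.3055, 0.084] [ 0.29 -4.02  5.43]
```

View pics/wrist2.png

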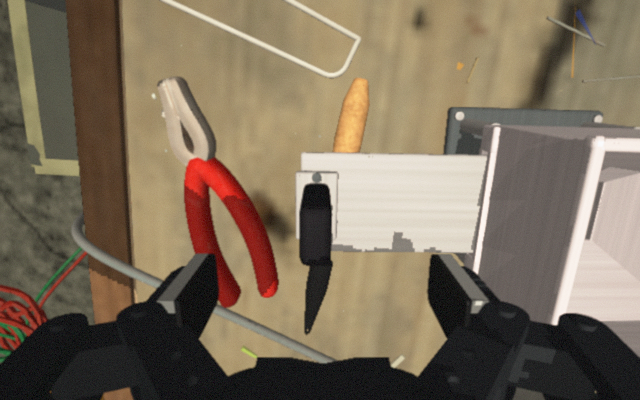

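The handle, around (317,215), stands between the fingers, with the jaw centre near column 322. I'll check it against the plane at its top height.

```bash
python3 - <<'E'
from h import *
for p in [(304,186),(328,186),(304,262),(330,262)]: print(plane("wrist",*p,.121).round(4))
for p in [(298,172),(337,172),(298,248)]: print("pad",plane("wrist",*p,.071).round(4))
for p in [(489,153),(474,250)]: print("lip",plane("wrist",*p,.065).round(4))
E
python3 -m crank '[[0,0,0,0.4,-0.5,2,8.5],[0,0,0,0,0,2,8.5],[0,0,0,0,0,1,8.5],[0,0,0,0,0,0,8.5]]'; python3 s.py
```

```text
[ 0.4472 -0.2775  0.121 ]
[ 0.4584 -0.2764  0.121 ]
[ 0.4505 -0.3164  0.121 ]
[ 0.4634 -0.3152  0.121 ]
pad [ 0.4421 -0.2824  0.071 ]
pad [ 0.4655 -0.2801  0.071 ]
pad [ 0.446  -0.3322  0.071 ]
lip [ 0.5584 -0.2602  0.065 ]
lip [ 0.5636 -0.3256  0.065 ]
clock: 4.33
tool_pos: [0.461, -0.3065, 0.0999]
tcp_rot: [2.081, 2.302, -0.001]
force: [-0.5, -0.0, 0.8]
finger_gap: 0.994
[ 0.461  -0.3065  0.0999] [[-0.1, 0.995, 0.028], [0.995, 0.1, -0.026], [-0.029, 0.025, -0.999]] [-0.5 -0.   0.8]
to [0.4535, -0.301, 0.084] [ 0.66 -0.74  1.55]
to [0.418, -0.3055, 0.084] [ 0.57 -4.31  1.46]
```

```bash
python3 -m crank '[[1.4,1.7,0,0.6,-0.8,0.5,8.5],[0,0,0,0,0,0.5,8.5],[0,0,0,0,0,0,8.5]]'; python3 s.py
```

```text
clock: 4.58
tool_pos: [0.4563, -0.3039, 0.095]
tcp_rot: [2.1, 2.324, 0.004]
force: [0.1, -0.2, 0.1]
finger_gap: 0.994
[ 0.4563 -0.3039  0.095 ] [[-0.101, 0.995, 0.009], [0.995, 0.101, -0.005], [-0.005, 0.008, -1.0]] [ 0.1 -0.2  0.1]
to [0.4535, -0.301, 0.084] [ 0.32 -0.26  1.09]
to [0.418, -0.3055, 0.084] [ 0.23 -3.84  1.06]
```

```bash
python3 -m crank '[[0.5,0.3,0,0.4,-0.3,1.2,8.5],[0,0,0,0,0,0.4,8.5],[0,0,0,0,0,0,4],[0,0,0,0,0,0,2.5],[0,0,0,0,0,0,2.5],[0,0,0,0,0,0,2.5],[0,0,0,0,0,0,2.5]]'; python3 s.py
```

```text
clock: 5.17
tool_pos: [0.4553, -0.3013, 0.0807]
tcp_rot: [2.101, 2.326, -0.0]
force: [0.2, 0.8, -0.1]
finger_gap: 0.307
[ 0.4553 -0.3013  0.0807] [[-0.101, 0.995, 0.005], [0.995, 0.101, -0.005], [-0.005, 0.004, -1.0]] [ 0.2  0.8 -0.1]
to [0.4535, -0.301, 0.084] [ 0.05 -0.17 -0.33]
to [0.418, -0.3055, 0.084] [-0.04 -3.75 -0.34]
```

```bash
python3 -m crank '[[0,0,0,0,0,0,0],[0,0,0,0,0,0,0],[0,0,0,0,0,0,0],[0,0,0,0,0,0,0],[0,0,0,0,0,0,0]]'; python3 s.py
```

```text
clock: 5.58
tool_pos: [0.4549, -0.3014, 0.081]
tcp_rot: [2.107, 2.322, -0.0]
force: [0.4, 0.1, -1.5]
finger_gap: 0.179
[ 0.4549 -0.3014  0.081 ] [[-0.097, 0.995, 0.004], [0.995, 0.097, -0.004], [-0.005, 0.004, -1.0]] [ 0.4  0.1 -1.5]
to [0.4535, -0.301, 0.084] [ 0.06 -0.13 -0.3 ]
to [0.418, -0.3055, 0.084] [-0.05 -3.71 -0.31]
```

It has gripped at a gap of 15 mm, matching the 16 mm handle. Now I'll pull.

```bash
python3 -m crank '[[0,0,0,0,-0.8,0,0],[0,0,0,0,-0.8,0,0],[0,0,0,0,-0.8,0,0],[0,0,0,0,-0.8,0,0]]'; python3 s.py
```

```text
clock: 5.92
tool_pos: [0.4304, -0.3035, 0.081]
tcp_rot: [2.1, 2.314, 0.015]
force: [8.5, 3.2, -0.7]
finger_gap: 0.176
[ 0.4304 -0.3035  0.081 ] [[-0.097, 0.995, 0.019], [0.995, 0.097, -0.004], [-0.006, 0.018, -1.0]] [ 8.5  3.2 -0.7]
to [0.4535, -0.301, 0.084] [ 0.03  2.33 -0.26]
to [0.418, -0.3055, 0.084] [-0.08 -1.24 -0.32]
```

```bash
python3 -m crank '[[0.8,0,0,0,-0.7,0,0],[0,0,0,0,-0.5,0,0],[0,0,0,0,0,0,0]]'; python3 s.py
python3 - <<'E'
from h import *
a=snap('wrist','wrist3.png'); b=snap('side','side3.png')
cv2.imwrite("pics/zc.png",cv2.resize(b[90:190,215:345],None,fx=6,fy=6,interpolation=cv2.INTER_CUBIC)[:,:,::-1])
E
```

```text
clock: 6.17
tool_pos: [0.4206, -0.3043, 0.081]
tcp_rot: [2.104, 2.317, 0.004]
force: [-3.3, -2.7, 3.3]
finger_gap: 0.181
[ 0.4206 -0.3043  0.081 ] [[-0.096, 0.995, 0.01], [0.995, 0.096, -0.006], [-0.007, 0.01, -1.0]] [-3.3 -2.7  3.3]
to [0.4535, -0.301, 0.084] [ 0.01  3.31 -0.27]
to [0.418, -0.3055, 0.084] [-0.1  -0.27 -0.3 ]
```

View pics/wrist3.png

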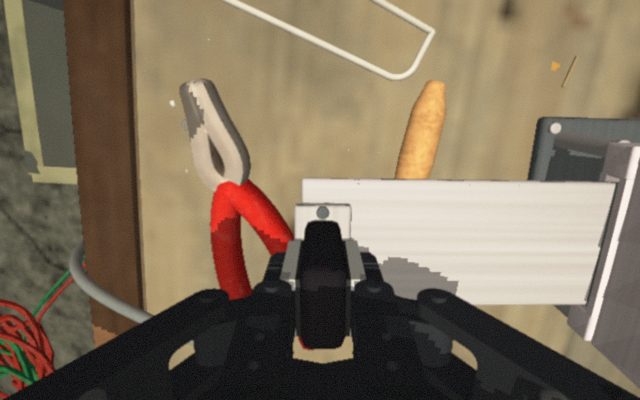

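View pics/zc.png

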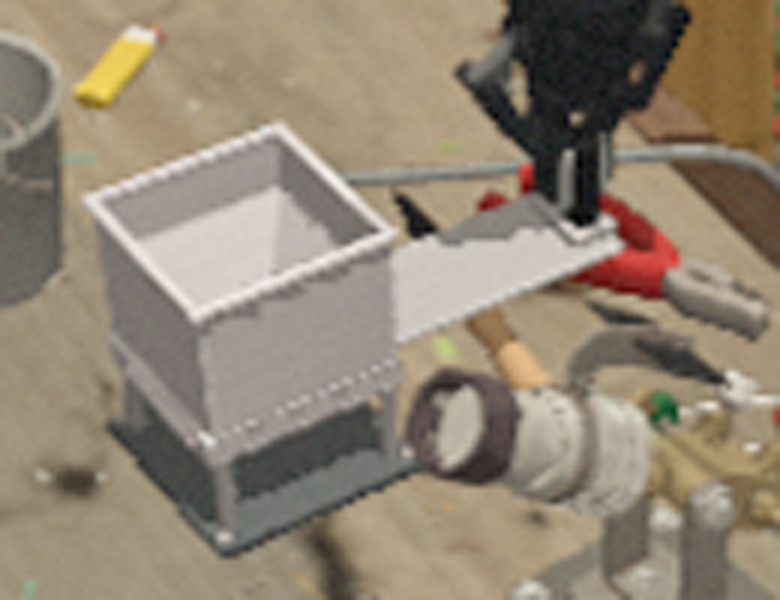

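```bash
python3 - <<'E'
from h import *
a=np.load("pics/wrist3.png.npy")
cv2.imwrite("pics/zd.png",cv2.resize(a[160:320,540:640],None,fx=3.7,fy=3.7,interpolation=cv2.INTER_CUBIC)[:,:,::-1])
E
```

```text
(no output)
```

View pics/zd.png

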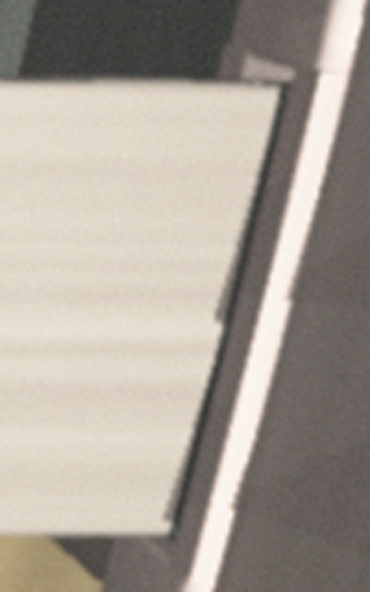

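```bash
python3 - <<'E'
from h import *
g=lambda x,y:(540+(x+.5)/3.7-.5,160+(y+.5)/3.7-.5)
a=plane("wrist",*g(284,85),.065);b=plane("wrist",*g(170,530),.065)
print(a,b)
m=(a+b)/2; d=np.array([np.cos(np.radians(5.4)),np.sin(np.radians(5.4))]); h=state()["tool_pos"][:2]
print("lip-handle",(m[:2]-h)@d, "centre-handle",(np.array([.612,-.2865])-h)@d)
E
```

```text
[ 0.55486797 -0.26072955  0.065     ] [ 0.55973494 -0.32480776  0.065     ]
lip-handle 0.137190122527225 centre-handle 0.19223584950781414
```

Two independent distances, lip to handle (137.2 mm) and hopper centre to handle (192.2 mm), both give about 42 mm open. A thin dark edge is just showing at the lip. I'll pull 3 mm more.

```bash
python3 -m crank '[[0.5,0,0,0,-0.4,0,0],[0,0,0,0,0,0,0],[0,0,0,0,0,0,0]]'; python3 s.py
python3 - <<'E'
from h import *
a=snap('wrist','wrist4.png')
cv2.imwrite("pics/ze.png",cv2.resize(a[160:320,540:640],None,fx=3.7,fy=3.7,interpolation=cv2.INTER_CUBIC)[:,:,::-1])
E
```

```text
clock: 6.52
tool_pos: [0.4179, -0.3045, 0.081]
tcp_rot: [2.109, 2.319, -0.003]
force: [0.9, -0.6, 1.2]
finger_gap: 0.18
[ 0.4179 -0.3045  0.081 ] [[-0.095, 0.995, 0.004], [0.995, 0.095, -0.006], [-0.006, 0.003, -1.0]] [ 0.9 -0.6  1.2]
to [0.4535, -0.301, 0.084] [ 0.01  3.58 -0.29]
to [0.418, -0.3055, 0.084] [-0.1  0.  -0.3]
```

View pics/ze.png

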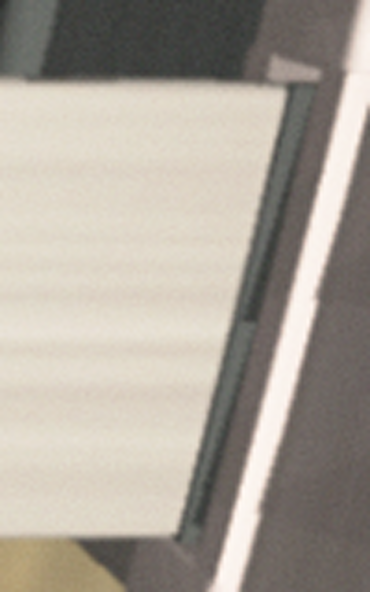

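The dark scribed line has just come out at the lip, so I'll release the handle and lift straight up.

```bash
python3 -m crank '[[0,0,0,0,0,0,4],[0,0,0,0,0,0,4],[0,0,0,0,0,0,4],[0,0,0,0,0,0,4],[0,0,0,0,0,0,4]]'; python3 s.py
```

```text
clock: 6.98
tool_pos: [0.4184, -0.3049, 0.0812]
tcp_rot: [2.104, 2.321, -0.002]
force: [-1.1, -0.3, 0.2]
finger_gap: 0.468
[ 0.4184 -0.3049  0.0812] [[-0.098, 0.995, 0.006], [0.995, 0.098, -0.007], [-0.008, 0.005, -1.0]] [-1.1 -0.3  0.2]
to [0.4535, -0.301, 0.084] [ 0.04  3.53 -0.26]
to [0.418, -0.3055, 0.084] [-0.06 -0.05 -0.28]
```

```bash
python3 -m crank '[[0,0,0,0,0,-2,4],[0,0,0,0,0,-2,4],[0,0,0,0,0,-3,4],[0,0,0,0,0,-3,4],[0,0,0,0,0,-3,4],[0,0,0,0,0,0,4],[0,0,0,0,0,0,4]]'; python3 s.py
python3 - <<'E'
from h import *
snap('wrist','wrist5.png'); snap('side','side5.png')
E
```

```text
clock: 7.57
tool_pos: [0.4169, -0.3032, 0.2156]
tcp_rot: [2.106, 2.325, -0.003]
force: [0.0, 0.3, -1.9]
finger_gap: 0.471
[ 0.4169 -0.3032  0.2156] [[-0.099, 0.995, 0.002], [0.995, 0.099, -0.005], [-0.005, 0.002, -1.0]] [ 0.   0.3 -1.9]
to [0.4535, -0.301, 0.084] [-0.08  3.64 13.17]
to [0.418, -0.3055, 0.084] [-0.18  0.06 13.17]
```

View pics/wrist5.png

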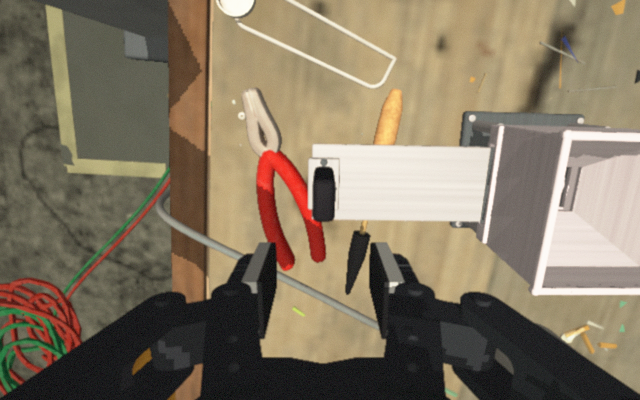

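View pics/side5.png

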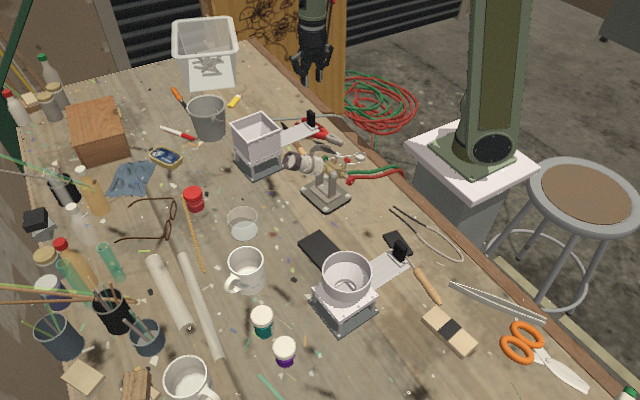

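The gripper is clear above the handle, at wrist (322,193). The dark line sits at the lip, near column 492, and the round gate looks unchanged in the side view. One last measurement before handing in.

```bash
python3 - <<'E'
from h import *
p=lambda u,v,z:plane("wrist",u,v,z)[:2]
pad=(p(308,159,.071)+p(341,157,.071))/2; pad[1]=pad[1]
d=np.array([np.cos(np.radians(5.4)),np.sin(np.radians(5.4))])
lip=(p(495,147,.065)+p(485,220,.065))/2
print("open",(lip-pad)@d-.095)
a=np.load("pics/side0.png.npy").astype(int);b=np.load("pics/side5.png.npy").astype(int)
D=np.abs(a-b).max(2); print("round gate diff",D[225:300,350:425].max(), "square",D[100:150,280:330].max())
s=state();print(s["force"],np.abs(s["qvel"]).max())
job.close_job()
E
```

```text
open 0.045682532874321974
round gate diff 26 square 201
[-0.1033063  -0.32845272  0.14969283] 0.026944318727963493
the job is handed in; nothing more can be done
```

I pulled the square hopper's gate out to about 45 mm open, let go, and lifted the gripper straight up clear of the handle. The job was handed in at about 7.7 s of the 38 s allowed.

**Opening:** the last wrist picture, taken after release, measured 45.7 mm, with an uncertainty of perhaps 2–3 mm. The dark scribed line was just showing at the front lip.

**Round hopper:** I did not go near its gate. Its patch of the side picture changed only at noise level, 26 grey levels at most against 201 at the square gate.

**Robot at hand-in:** the gripper was open and about 10 cm above the top of the handle, with wrist force near zero. The joints had not quite settled; the fastest read 0.027 rad/s.

**Disagreements:**
- The hopper rim measured about 107 mm against the 104 mm given.
- Estimates of how far the gate stood open at the start ranged from 8 to 11 mm. I set the final opening from the lip distance and the scribed line instead.
- The first handle triangulation from the two fixed cameras came out 10 mm too low. Their viewpoints are nearly the same, so I used the wrist camera for the grasp.

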